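# Stand the longest and shortest wax moulds between their coolers

## Robot

A 6-joint arm with a two-finger parallel gripper is mounted at the origin on the work surface. World frame = base frame: x ahead of the robot, y to its left, z up, the work surface at z = 0. Lengths are in m, angles in degrees, forces in N, time in s.
With the tool pointing down it reaches from about 0.35 to 0.875 m from the base axis. Payload 4.2 kg.
Tool frame: the origin (TCP) lies on the centre line of the jaws, within the pads' length; the fingertips stand 25 mm ahead of it and the grasp point (between the pads) lies 6 mm ahead of it; z points along the fingers, y is the line along which they close (so a half turn about z gives the same grasp; the last joint's range is limited). The gripper opens to 87 mm and grips with 3 to 60 N. Pads are 19 mm wide; open, the fingers measure 117 mm over their backs; the gripper's body (75 mm by 190 mm) begins 51 mm behind the grasp point.
Start: joints at [85.978, 22.042, 0.453, 0, -68.411, -14.817], TCP at [0.202, 0.592, 0.248] pointing down, gripper open.
Joint ranges: [-179.83, 179.83], [-69.29, 118.12], [-61.27, 80.66], [-181.25, 117.63], [-171.15, -9.14], [-177.46, 177.46]. Speed limits (degrees/s): [159.86, 159.86, 180, 180, 180, 180].

## Interface

Orientations are given as a 3x3 rotation matrix whose columns are the frame's x, y, z axes.
In Python, from station import r gives the robot as it stands.
- The arm moves only by the tool move_arm, never from a script. Its argument "series" is a list of rows, each an object with "grip": the opening, from 0 (shut) to 1 (fully open); "xyz": the shift along the tool's x, y, z in mm, a list of three; "angular": the turn, a rotation vector about the tool's x, y, z in rad, a list of three. A call has 1 to 10 rows; each row is the pose to reach, as a shift and turn from the pose commanded when the call began, along the tool's axes at that moment; what a row does not reach only later rows make up. A row lasts 1/10 s, in which the tool goes at most 50 mm and 8.59 degrees, less where a joint would pass 70% of its speed; a pose out of reach is approached as far as the arm can. A call with a gripper value outside its range is refused whole. The fingers move at their own pace and stop on an object; the grip force is fixed at half the most. Time passes only in rows, so rows that repeat a pose let the fingers close. It gives the time, the measured TCP pose, the force, the opening and the grip force at its end, in the units of the state.
- r.sense(): the state, without advancing time (a new reading comes with each control period).
- r.capture(name): name is "scene" or "side" or "wrist"; returns a dict with "img" (420x560x3 uint8, red, green, blue), "camera_matrix" (3x3 intrinsics, pixels), "rvec" (rotation vector, rad) and "tvec" (3), from world to camera coordinates, as OpenCV has them; the wrist camera has in their place "hand_eye" (4x4, takes a point from camera to tool coordinates, whose origin is the TCP and whose axes are the flange's). Camera axes: x right, y down, z forward; pixel columns grow to the right and rows downward; lengths in m; the calibration is good to about 2 mm. A picture is of the moment at which its call begins: read the wrist's pose just before it. There is no depth.
- r.finish_job(): hands the job in; it is judged then, once.
The state is a dict: "time_s": time; "joints": joint angles; "joint_velocities": joint speeds; "effort": joint torques, N m; "tcp_pos": TCP position; "ee_rot": TCP orientation; "wrist_force": force on the tool from outside, world axes, zero at the start; "moment": the same for the moment, N m; "gripper_width": opening from 0.0 (shut) to 1.0 (fully open); "gripper_force": force on a finger pad.
Only numpy, scipy, OpenCV 4.12 (cv2) and the standard library are available. Lean on these libraries where they do the work, as an engineer would, in place of code of your own. Each camera call takes 0.05 s, during which the arm holds its last target. There are 200 camera calls.

## Task

Take the longest and the shortest of the three pink moulds out of the leaning rack and stand them upright, gate up, on the steel plate to cool: the longest midway between the tall blue-capped cooler and the white-capped one, the shortest midway between the low yellow-capped cooler and the white-capped one. Each should stand in line with the row of coolers, its metal side plates squarely facing the two coolers beside it. Leave the middle-length mould in its pocket and do not disturb the spray can, the bowl or the spatula.

Things in the scene. Friction and masses are not known exactly. Their poses are not given: they have to be found in the camera images.
- rack: Grey fixed rack, base 120 x 280 mm, three pockets at y = -85, 0, 85 mm. Origin: centre of the row, on the table. Mould feet rest at x = 0, z = 35 mm on a floor sloping 28 degrees; moulds lean on a back plate 60 mm high at +x, between low fences 22 mm high, 3 mm off their side plates. Open at the top and at -x: lift moulds out along their length.
- mould_long: Longest mould: block with a pink rubber core between two aluminium side plates, brass gate in its top end. 45 mm (x) by 34 mm (y, across the plates) by 140 mm long (z). Origin: centre of its foot; z runs to the gate end. Starts in any of the three rack pockets, foot down, its top leaning 28 degrees towards the rack's +x.
- mould_middle: Middle-length mould: block with a pink rubber core between two aluminium side plates, brass gate in its top end. 45 mm (x) by 34 mm (y, across the plates) by 115 mm long (z). Origin: centre of its foot; z runs to the gate end. Starts in any of the three rack pockets, foot down, its top leaning 28 degrees towards the rack's +x. Stays there.
- mould_short: Shortest mould: block with a pink rubber core between two aluminium side plates, brass gate in its top end. 45 mm (x) by 34 mm (y, across the plates) by 90 mm long (z). Origin: centre of its foot; z runs to the gate end. Starts in any of the three rack pockets, foot down, its top leaning 28 degrees towards the rack's +x.
- plate: Flat steel cooling plate, fixed, 130 mm (x) by 400 mm (y), 4 mm thick. Origin: centre of its underside on the table, so its top is 4 mm above the table. The three coolers stand in a row along its y.
- cooler_tall: Tall finned aluminium cooling block with a blue cap, 110 mm tall, fixed on the steel plate. 70 mm along its x, 30 mm along its y (the direction of the row). Origin: centre of its underside, on the plate's top. At either end of the row, its centre 160 mm from the white-capped cooler's.
- cooler_mid: Medium-height finned aluminium cooling block with a white cap, 80 mm tall, fixed on the steel plate. 70 mm along its x, 30 mm along its y (the direction of the row). Origin: centre of its underside, on the plate's top. In the middle of the row.
- cooler_low: Low finned aluminium cooling block with a yellow cap, 50 mm tall, fixed on the steel plate. 70 mm along its x, 30 mm along its y (the direction of the row). Origin: centre of its underside, on the plate's top. At the other end of the row, its centre 160 mm from the white-capped cooler's.
- spray_can: Spray can with a green label, 52 mm in diameter, 150 mm tall, loose, standing beyond the work. Origin: centre of its underside.
- bowl: White bowl, 100 mm across, 45 mm high, loose, beyond the work. Origin: centre of its underside.
- spatula: Spatula, 190 mm long, lying loose beyond the work. Origin: under its middle, on the table; its handle points to its -x.

How it is judged (in metres and radians):
At the end, for the whole second after the job is handed in: Long and short mould upright (0.06 rad), gate up, at rest on the plate, each centre 72-88 mm from its end cooler and from the white-capped cooler, within 12 mm of the row line, side plates square to the coolers (0.17 rad); middle mould within 20 mm of its start (horizontal distance between mould_long and cooler_tall between 0.072 and 0.088 m and horizontal distance between mould_long and cooler_mid between 0.072 and 0.088 m and x of mould_long in the frame of cooler_tall between -0.012 and 0.012 m and angle between the y axis of mould_long and the y axis of cooler_tall, either way round below 0.17 rad and angle between each of mould_long, mould_short's own z axis and vertical below 0.06 rad and linear speed of each of mould_long, mould_short below 0.02 m/s and height (world z) of mould_long between -0.002 and 0.01 m and horizontal distance between mould_short and cooler_low between 0.072 and 0.088 m and horizontal distance between mould_short and cooler_mid between 0.072 and 0.088 m and x of mould_short in the frame of cooler_low between -0.012 and 0.012 m and angle between the y axis of mould_short and the y axis of cooler_low, either way round below 0.17 rad and height (world z) of mould_short between -0.002 and 0.01 m and distance of mould_middle from where it was at the start of the episode below 0.02 m); the robot touches nothing.
It fails at once if the middle-length mould is moved by more than 20 mm (distance of mould_middle from where it was at the start of the episode above 0.02 m).
It fails at once if the spray can, bowl or spatula is moved by more than 30 mm (distance of any of spray_can, bowl, spatula from where it was at the start of the episode above 0.03 m).
It also fails if it takes over 64 s, if anything falls off the work surface, if the arm or the gripper's body presses on something with over 40 N, if the wrist force passes 120 N, or if a joint passes its speed limit or range.

## Working session

There is one attempt and no reset: what is moved stays moved. The work goes in short steps, Python scripts to look and compute and a tool call to move; the robot and the scene stay as the last step left them, time stands still between calls to the robot, and variables do not carry over. Pictures are saved under pics/ and viewed, at most 10 in all, crops included, and the job is handed in when it is done.

Besides the shell and the picture viewer there is one more tool, called after "Request:" as name(argument=value, ...), one argument or row to a line, values as JSON. move_arm: Moves the arm, as the interface text tells. Its arguments: {"type":"object","properties":{"series":{"type":"array"}},"required":["series"]}

```bash
mkdir -p pics; python3 - <<'E'
from station import r
import cv2,pickle
d={}
for n in("scene","side"):
    c=r.capture(n);d[n]=c;cv2.imwrite(f"pics/{n}0.png",c["img"][:,:,::-1]);print(n,c["camera_matrix"],c["rvec"],c["tvec"])
pickle.dump(d,open("d.pkl","wb"))
s=r.sense();print(s)
E
```

```text
scene [[415.31511773   0.         279.34860978]
 [  0.         415.31511773 210.80915665]
 [  0.           0.           1.        ]] [ 0.94374245  2.41588719 -1.14587524] [ 0.46305599 -0.22067847  1.57338168]
side [[455.04552309   0.         290.02293389]
 [  0.         455.04552309 214.61490499]
 [  0.           0.           1.        ]] [ 2.20213971 -0.56851416  0.26877243] [-0.55959591  0.26299189  0.85570625]
{'time_s': 0.1, 'joints': array([ 8.59790640e+01,  2.20843885e+01,  3.88304303e-01, -2.70055667e-02,
       -6.84125574e+01, -1.48162508e+01]), 'joint_velocities': array([-0.09184869, -0.10873382,  0.32861895,  0.0344691 , -0.09025054,
        0.02769034]), 'effort': array([ 1.46257378e-03, -3.91689312e+01,  1.87936699e+01,  4.23202470e+00,
        1.34383718e-02, -7.37328014e-05]), 'tcp_pos': array([0.20161868, 0.59106092, 0.24659006]), 'ee_rot': array([[ 9.46383777e-01, -3.23043993e-01, -5.70153806e-04],
       [-3.23044491e-01, -9.46381950e-01, -1.86071536e-03],
       [ 6.15096500e-05,  1.94513588e-03, -9.99998106e-01]]), 'wrist_force': array([ 0.42370421,  0.46252403, -0.49334379]), 'moment': array([-0.03173205, -0.06000267, -0.00217281]), 'gripper_force': 0.0, 'gripper_width': 1.0018057779610663}
```

View pics/scene0.png

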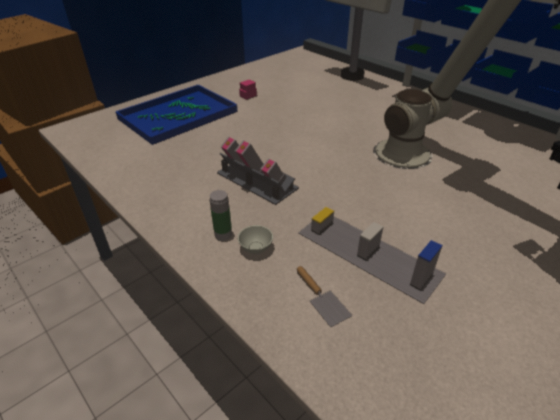

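View pics/side0.png

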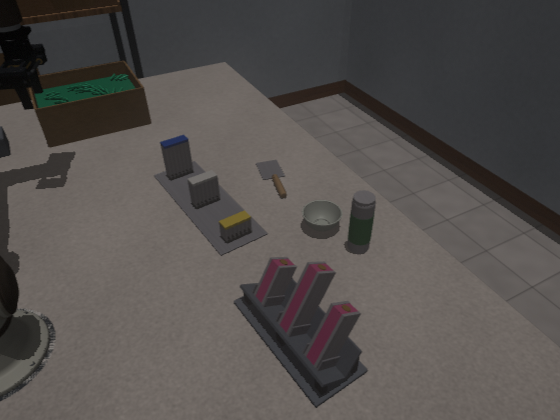

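The side view shows the plate at pixels (155-265, 160-248), with the low cooler nearest the rack. The rack is at (235-365, 260-415), with the short mould in the pocket nearest the plate. The long one looks to be in the centre pocket. I'll enlarge both for corner picking.

```bash
python3 - <<'E'
import cv2
a=cv2.imread("pics/side0.png")
c=cv2.resize(a[250:420,225:375],None,fx=3.5,fy=3.5,interpolation=cv2.INTER_CUBIC);cv2.imwrite("pics/rack.png",cv2.convertScaleAbs(c,alpha=1.8))
c=cv2.resize(a[125:255,145:275],None,fx=4.5,fy=4.5,interpolation=cv2.INTER_CUBIC);cv2.imwrite("pics/plate.png",cv2.convertScaleAbs(c,alpha=1.5))
E
```

```text
(no output)
```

View pics/rack.png

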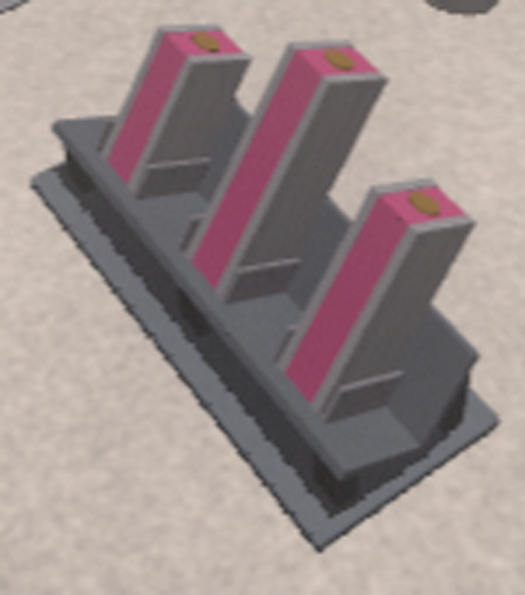

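View pics/plate.png

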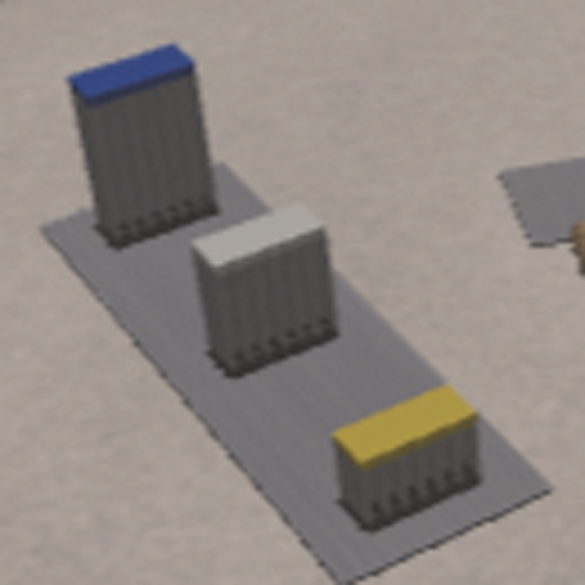

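The rack crop shows short, long and middle moulds from the upper left to the lower right, with clear top corners. The plate crop gives plate corners at (42,230), (222,163), (550,490) and (342,583), plus the cap corners. Next I'll fit both poses.

```bash
cat > fit.py <<'E'
import numpy as np,cv2,pickle
from scipy.optimize import least_squares
d=pickle.load(open("d.pkl","rb"))["side"]
def proj(P): return cv2.projectPoints(np.asarray(P,float),d["rvec"],d["tvec"],d["camera_matrix"],None)[0][:,0]
def place(p,P):
    c,s=np.cos(p[2]),np.sin(p[2]);return np.asarray(P)@np.array([[c,s,0],[-s,c,0],[0,0,1]])+[p[0],p[1],0]
def px(q,f,u0,v0): return (np.array(q)+.5)/f-.5+[u0,v0]
def fit(P,q,p0):
    s=least_squares(lambda p:(proj(place(p,P))-q).ravel(),p0,loss="soft_l1");return s.x,(proj(place(s.x,P))-q)
t=np.radians(28)
def top(y,L): return [[a*np.cos(t)+L*np.sin(t),y+b,.035-a*np.sin(t)+L*np.cos(t)] for a,b in((-.0225,.017),(.0225,.017),(.0225,-.017),(-.0225,-.017))]
E
cat > m1.py <<'E'
from fit import *
P=top(.085,.09)+top(0,.14)+top(-.085,.115)+[[-.06,.14,0],[-.06,-.14,0],[.06,-.14,0]]
q=px([(160,28),(220,27),(250,57),(190,58),(288,42),(350,42),(385,77),(325,80),(372,187),(433,181),(474,221),(412,228),(32,184),(320,551),(498,424)],3.5,225,250)
for y0 in(0,3.1):
    x,e=fit(P,q,[.5,-.1,y0]);print("rack",x,np.abs(e).mean());print(e.round(1).tolist())
def box(y,h):return [[-.035,y+.015,h],[.035,y+.015,h],[.035,y-.015,h],[-.035,y-.015,h]]
P=[[-.065,.2,.004],[.065,.2,.004],[.065,-.2,.004],[-.065,-.2,.004]]+box(.16,.114)+box(0,.084)+box(-.16,.054)
q=px([(42,230),(222,163),(550,490),(342,583),(70,78),(178,45),(196,67),(88,103),(193,242),(302,205),(327,230),(217,268),(332,435),(448,388),(478,413),(362,465)],4.5,145,125)
x,e=fit(P,q,[.5,.3,0]);print("plate",x);print(e.round(1).tolist())
for y in(.16,.08,0,-.08,-.16):print(place(x,[[0,y,0]]))
E
python3 m1.py
```

```text
rack [ 0.51016736 -0.2380537   0.1121237 ] 1.4911885401418659
[[-0.3, -1.2], [-0.6, -1.5], [0.8, -0.1], [1.0, 0.6], [-0.2, -0.8], [-1.0, -1.6], [0.8, -0.6], [1.0, -0.2], [0.3, -0.5], [-0.2, -1.3], [1.3, -0.0], [2.1, 1.1], [-5.2, 2.7], [-5.9, 4.2], [-4.0, 3.4]]
rack [ 0.51016736 -0.2380537   0.11212371] 1.4911885573295345
[[-0.3, -1.2], [-0.6, -1.5], [0.8, -0.1], [1.0, 0.6], [-0.2, -0.8], [-1.0, -1.6], [0.8, -0.6], [1.0, -0.2], [0.3, -0.5], [-0.2, -1.3], [1.3, -0.0], [2.1, 1.1], [-5.2, 2.7], [-5.9, 4.2], [-4.0, 3.4]]
plate [0.51799684 0.24156542 0.11106921]
[[-0.4, -0.8], [0.7, -0.1], [0.8, -0.1], [0.1, 0.9], [-0.3, 0.1], [-0.5, -0.0], [0.2, -0.4], [0.2, -0.7], [-0.3, 0.5], [0.1, -0.3], [0.1, -0.5], [-0.4, 0.3], [0.2, -0.0], [0.1, -0.4], [-0.1, 0.5], [-0.2, 0.2]]
[[0.50026228 0.40057952 0.        ]]
[[0.50912956 0.32107247 0.        ]]
[[0.51799684 0.24156542 0.        ]]
[[0.52686412 0.16205836 0.        ]]
[[0.5357314  0.08255131 0.        ]]
```

```bash
cat > go.py <<'E'
from fit import *
from scipy.spatial.transform import Rotation as Ro
from station import r
def Rt(yaw,tilt): # tool frame: x along rack x, y = -row, z down, tilted so the tool leans with mould top to +x
    return (Ro.from_euler("z",yaw)*Ro.from_euler("y",tilt)*Ro.from_euler("x",np.pi)).as_matrix()
def go(p,R,s=None):
    s=s or r.sense();R0=s["ee_rot"]
    print("xyz",(R0.T@(np.array(p)-s["tcp_pos"])*1000).round(1).tolist(),"ang",Ro.from_matrix(R0.T@R).as_rotvec().round(3).tolist())
def along(rack,y,sdist): # point on mould axis at distance s from foot
    return place(rack,[[sdist*np.sin(t),y,.035+sdist*np.cos(t)]])[0]
E
python3 - <<'E'
exec(open("m1.py").read().split("for y0")[0])
x,e=fit(P[:12],q[:12],[.5,-.24,.1]);print(x,e.round(1).tolist())
from go import *
R=Rt(x[2],t);print(R);print(along(x,0,.226),along(x,0,.106));go(along(x,0,.226),R)
E
```

```text
[ 0.50888125 -0.23802475  0.10129933] [[-0.4, -1.2], [-0.6, -1.3], [0.7, 0.2], [0.8, 0.7], [-0.6, -0.4], [-1.2, -1.1], [0.4, 0.0], [0.5, 0.3], [-0.5, 0.1], [-0.8, -0.6], [0.5, 0.9], [1.1, 1.8]]
[[ 8.78421259e-01  1.01126166e-01 -4.67064868e-01]
 [ 8.92891053e-02 -9.94873609e-01 -4.74758594e-02]
 [-4.69471563e-01  1.07552856e-16 -8.82947593e-01]]
[ 0.61443791 -0.22729521  0.23454616] [ 0.55839012 -0.23299231  0.12859244]
xyz [655.1, 641.1, 13.3] ang [-0.103, -0.481, -0.422]
```

Request:
move_arm(
  series=[
    {"grip": 1, "xyz": [655, 641, 13], "angular": [-0.103, -0.481, -0.422]},
    {"grip": 1, "xyz": [655, 641, 13], "angular": [-0.103, -0.481, -0.422]},
    {"grip": 1, "xyz": [655, 641, 13], "angular": [-0.103, -0.481, -0.422]},
    {"grip": 1, "xyz": [655, 641, 13], "angular": [-0.103, -0.481, -0.422]},
    {"grip": 1, "xyz": [655, 641, 13], "angular": [-0.103, -0.481, -0.422]},
    {"grip": 1, "xyz": [655, 641, 13], "angular": [-0.103, -0.481, -0.422]},
    {"grip": 1, "xyz": [655, 641, 13], "angular": [-0.103, -0.481, -0.422]},
    {"grip": 1, "xyz": [655, 641, 13], "angular": [-0.103, -0.481, -0.422]},
    {"grip": 1, "xyz": [655, 641, 13], "angular": [-0.103, -0.481, -0.422]},
    {"grip": 1, "xyz": [655, 641, 13], "angular": [-0.103, -0.481, -0.422]},
  ],
)

```text
time_s: 1.1
tcp_pos: [0.423, 0.1528, 0.2402]
ee_rot: [[0.878, 0.101, -0.467], [0.09, -0.995, -0.046], [-0.469, -0.002, -0.883]]
wrist_force: [0.8, 0.5, 0.0]
gripper_width: 0.998
gripper_force: 0.0
```

Request:
move_arm(
  series=[
    {"grip": 0.7, "xyz": [136, 397, -67], "angular": [0, 0, 0]},
    {"grip": 0.7, "xyz": [136, 397, -67], "angular": [0, 0, 0]},
    {"grip": 0.7, "xyz": [136, 397, -67], "angular": [0, 0, 0]},
    {"grip": 0.7, "xyz": [136, 397, -67], "angular": [0, 0, 0]},
    {"grip": 0.7, "xyz": [136, 397, -67], "angular": [0, 0, 0]},
    {"grip": 0.7, "xyz": [136, 397, -67], "angular": [0, 0, 0]},
    {"grip": 0.7, "xyz": [136, 397, -67], "angular": [0, 0, 0]},
    {"grip": 0.7, "xyz": [136, 397, -67], "angular": [0, 0, 0]},
    {"grip": 0.7, "xyz": [136, 397, -67], "angular": [0, 0, 0]},
    {"grip": 0.7, "xyz": [136, 397, -67], "angular": [0, 0, 0]},
  ],
)

```text
time_s: 2.1
tcp_pos: [0.6135, -0.2281, 0.2324]
ee_rot: [[0.878, 0.096, -0.47], [0.086, -0.995, -0.043], [-0.472, -0.002, -0.882]]
wrist_force: [0.3, 0.3, 0.2]
gripper_width: 0.702
gripper_force: 0.0
```

```bash
python3 - <<'E'
from go import *
s=r.sense();c=r.capture("wrist");cv2.imwrite("pics/w1.png",cv2.convertScaleAbs(c["img"][:,:,::-1],alpha=1.5))
pickle.dump((s,c),open("w1.pkl","wb"))
print(s["tcp_pos"],s["ee_rot"],c["camera_matrix"],c["hand_eye"]);go(along([ .50888,-.23802,.1013],0,.226),Rt(.1013,t))
E
```

```text
[ 0.61352883 -0.22813329  0.23238416] [[ 0.87764591  0.09642013 -0.46951126]
 [ 0.08613716 -0.99533793 -0.04339126]
 [-0.47150615 -0.00236021 -0.88185961]] [[362.26977469   0.         277.62793877]
 [  0.         362.26977469 211.63595093]
 [  0.           0.           1.        ]] [[-7.58085308e-04 -9.58896041e-01 -2.83756600e-01  7.85755996e-02]
 [ 9.99999682e-01 -6.56546954e-04 -4.52940273e-04  1.38121949e-03]
 [ 2.48023102e-04 -2.83756854e-01  9.58896233e-01 -1.37770483e-01]
 [ 0.00000000e+00  0.00000000e+00  0.00000000e+00  1.00000000e+00]]
xyz [0.3, 1.1, -1.9] ang [-0.004, 0.002, -0.001]
```

View pics/w1.png

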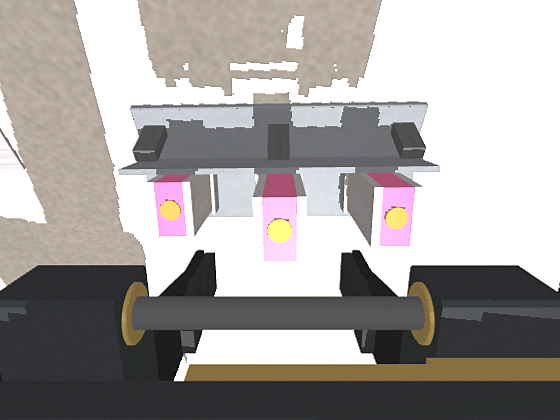

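The wrist view shows the long mould's gate at (280,230), the short one's at (170,210) and the middle one's at (396,217). The jaws are centred near column 279, so they line up well. I'll refine the rack pose from the three gates.

```bash
python3 - <<'E'
from go import *
s,c=pickle.load(open("w1.pkl","rb"));T=np.eye(4);T[:3,:3]=s["ee_rot"];T[:3,3]=s["tcp_pos"]
W=np.linalg.inv(T@c["hand_eye"])
def pj(P):return cv2.projectPoints(np.asarray(P),cv2.Rodrigues(W[:3,:3])[0],W[:3,3],c["camera_matrix"],None)[0][:,0]
q=np.array([(170,210),(279.5,230.5),(396.5,217)])
f=lambda p:(pj([along(p[:3],y,L) for y,L in((.085,.09),(0,.14),(-.085,.115))])-q).ravel()
x=least_squares(f,[.51,-.238,.1]).x
print(x,f(x).round(1));go(along(x,0,.106),Rt(x[2],t));print(along(x,0,.106),Rt(x[2],t)[:,2])
E
```

```text
[ 0.50954077 -0.24055377  0.11053936] [-0.1 -0.1 -1.4 -0.   1.6  0.7]
xyz [0.9, 3.7, 117.9] ang [-0.008, 0.002, -0.009]
[ 0.55900103 -0.23506409  0.12859244] [-0.46660626 -0.05178947 -0.88294759]
```

Request:
move_arm(
  series=[
    {"grip": 0.7, "xyz": [1, 3, 40], "angular": [-0.008, 0.002, -0.009]},
    {"grip": 0.7, "xyz": [1, 3, 70], "angular": [-0.008, 0.002, -0.009]},
    {"grip": 0.7, "xyz": [1, 3, 95], "angular": [-0.008, 0.002, -0.009]},
    {"grip": 0.7, "xyz": [1, 3, 110], "angular": [-0.008, 0.002, -0.009]},
    {"grip": 0.7, "xyz": [1, 3, 118], "angular": [-0.008, 0.002, -0.009]},
    {"grip": 0.7, "xyz": [1, 3, 118], "angular": [-0.008, 0.002, -0.009]},
    {"grip": 0.2, "xyz": [1, 3, 118], "angular": [-0.008, 0.002, -0.009]},
    {"grip": 0.2, "xyz": [1, 3, 118], "angular": [-0.008, 0.002, -0.009]},
    {"grip": 0.2, "xyz": [1, 3, 118], "angular": [-0.008, 0.002, -0.009]},
    {"grip": 0.2, "xyz": [1, 3, 118], "angular": [-0.008, 0.002, -0.009]},
  ],
)

```text
time_s: 3.15
tcp_pos: [0.56, -0.2331, 0.1307]
ee_rot: [[0.879, 0.113, -0.463], [0.099, -0.994, -0.054], [-0.466, 0.001, -0.885]]
wrist_force: [-0.0, -1.1, 0.1]
gripper_width: 0.423
gripper_force: 1.2
```

Request:
move_arm(
  series=[
    {"grip": 0.2, "xyz": [0, 0, 0], "angular": [0, 0, 0]},
    {"grip": 0.2, "xyz": [0, 0, 0], "angular": [0, 0, 0]},
    {"grip": 0.2, "xyz": [0, 0, 0], "angular": [0, 0, 0]},
    {"grip": 0.2, "xyz": [0, 0, 0], "angular": [0, 0, 0]},
  ],
)

```text
time_s: 3.55
tcp_pos: [0.5599, -0.2333, 0.1307]
ee_rot: [[0.879, 0.113, -0.463], [0.099, -0.994, -0.054], [-0.466, 0.001, -0.885]]
wrist_force: [1.7, -0.4, 2.8]
gripper_width: 0.393
gripper_force: 30.0
```

Request:
move_arm(
  series=[
    {"grip": 0.2, "xyz": [0, 0, -15], "angular": [0, 0, 0]},
    {"grip": 0.2, "xyz": [0, 0, -35], "angular": [0, 0, 0]},
    {"grip": 0.2, "xyz": [0, 0, -60], "angular": [0, 0, 0]},
    {"grip": 0.2, "xyz": [0, 0, -85], "angular": [0, 0, 0]},
    {"grip": 0.2, "xyz": [0, 0, -110], "angular": [0, 0, 0]},
    {"grip": 0.2, "xyz": [0, 0, -130], "angular": [0, 0, 0]},
    {"grip": 0.2, "xyz": [0, 0, -140], "angular": [0, 0, 0]},
    {"grip": 0.2, "xyz": [0, 0, -140], "angular": [0, 0, 0]},
  ],
)

```text
time_s: 4.35
tcp_pos: [0.6252, -0.2252, 0.2535]
ee_rot: [[0.879, 0.113, -0.463], [0.1, -0.994, -0.053], [-0.466, 0.0, -0.885]]
wrist_force: [0.0, 0.6, -3.6]
gripper_width: 0.39
gripper_force: 30.0
```

```bash
python3 - <<'E'
from go import *
s=r.sense();print(s["tcp_pos"],s["wrist_force"],s["gripper_width"]);go([.509,.321,.27],Rt(.111,0))
E
```

```text
[ 0.62519676 -0.22524845  0.2534926 ] [ 0.0448929   0.5617742  -3.62974453] 0.3898106956024152
xyz [-55.3, -555.9, 10.4] ang [0.001, 0.485, 0.002]
```

Request:
move_arm(
  series=[
    {"grip": 0.2, "xyz": [-2, -20, 0], "angular": [0, 0.03, 0]},
    {"grip": 0.2, "xyz": [-5, -50, 0], "angular": [0, 0.08, 0]},
    {"grip": 0.2, "xyz": [-9, -85, 1], "angular": [0, 0.13, 0]},
    {"grip": 0.2, "xyz": [-12, -120, 2], "angular": [0, 0.18, 0]},
    {"grip": 0.2, "xyz": [-16, -160, 3], "angular": [0, 0.23, 0]},
    {"grip": 0.2, "xyz": [-20, -200, 4], "angular": [0, 0.28, 0]},
    {"grip": 0.2, "xyz": [-24, -240, 4], "angular": [0, 0.33, 0]},
    {"grip": 0.2, "xyz": [-28, -280, 5], "angular": [0, 0.38, 0]},
    {"grip": 0.2, "xyz": [-32, -320, 6], "angular": [0, 0.43, 0]},
    {"grip": 0.2, "xyz": [-36, -360, 7], "angular": [0, 0.485, 0]},
  ],
)

```text
time_s: 5.35
tcp_pos: [0.5467, 0.1287, 0.2625]
ee_rot: [[0.994, 0.112, -0.004], [0.112, -0.994, -0.002], [-0.004, 0.001, -1.0]]
wrist_force: [0.5, 0.0, -3.8]
gripper_width: 0.387
gripper_force: 30.0
```

```bash
python3 - <<'E'
from go import *
s=r.sense();print(s["tcp_pos"],s["wrist_force"]);go([.509,.321,.27],Rt(.111,0))
E
```

```text
[0.54674457 0.12873385 0.26251756] [ 0.54548728  0.02551172 -3.78676387]
xyz [-16.0, -195.3, -7.7] ang [0.001, 0.004, 0.001]
```

Request:
move_arm(
  series=[
    {"grip": 0.2, "xyz": [-3, -35, -2], "angular": [0, 0.004, 0]},
    {"grip": 0.2, "xyz": [-6, -70, -4], "angular": [0, 0.004, 0]},
    {"grip": 0.2, "xyz": [-9, -105, -5], "angular": [0, 0.004, 0]},
    {"grip": 0.2, "xyz": [-12, -140, -6], "angular": [0, 0.004, 0]},
    {"grip": 0.2, "xyz": [-14, -170, -7], "angular": [0, 0.004, 0]},
    {"grip": 0.2, "xyz": [-15, -188, -8], "angular": [0, 0.004, 0]},
    {"grip": 0.2, "xyz": [-16, -195, -8], "angular": [0, 0.004, 0]},
    {"grip": 0.2, "xyz": [-16, -195, -8], "angular": [0, 0.004, 0]},
    {"grip": 0.2, "xyz": [-16, -195, -8], "angular": [0, 0.004, 0]},
  ],
)

```text
time_s: 6.25
tcp_pos: [0.511, 0.3187, 0.2718]
ee_rot: [[0.994, 0.112, 0.002], [0.112, -0.994, -0.002], [0.001, 0.002, -1.0]]
wrist_force: [0.1, 0.1, -4.1]
gripper_width: 0.39
gripper_force: 30.0
```

```bash
python3 - <<'E'
from go import *
s=r.sense();print(s["tcp_pos"],s["wrist_force"],s["moment"]);go([.509,.321,.27],Rt(.111,0));go([.509,.321,.116],Rt(.111,0))
a=r.capture("side")["img"][:,:,::-1]
cv2.imwrite("pics/s1.png",cv2.convertScaleAbs(cv2.resize(a[50:260,110:290],None,fx=2.8,fy=2.8,interpolation=cv2.INTER_CUBIC),alpha=1.5))
E
```

```text
[0.51101289 0.31874637 0.27176359] [ 0.13882479  0.07576133 -4.14981511] [-0.06642485 -0.04458561  0.02148203]
xyz [-1.8, -2.5, 1.8] ang [0.002, -0.001, 0.001]
xyz [-2.0, -2.8, 155.8] ang [0.002, -0.001, 0.001]
```

View pics/s1.png

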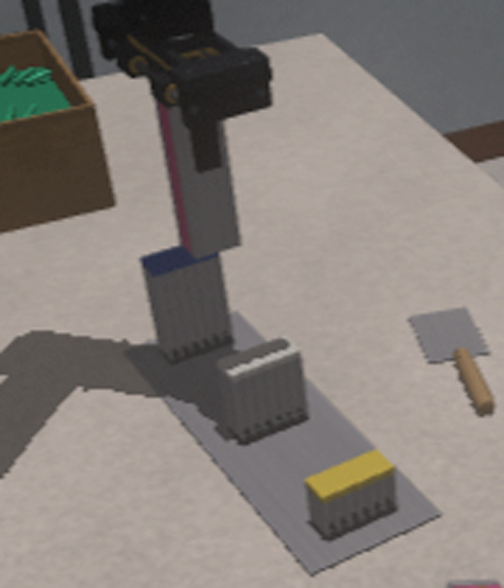

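The long mould hangs above the gap, with its foot corners at about (187,253) and (240,243) in the crop. I'll compare this with the projection of an upright mould.

```bash
python3 - <<'E'
from go import *
s=r.sense();R=s["ee_rot"]@np.diag([1,-1,-1])
for tilt in(-.1,0,.1):
    Q=R@Ro.from_euler("y",tilt).as_matrix()
    g=s["tcp_pos"]+s["ee_rot"]@[0,0,.006]; 
    P=[g+Q@np.array([a,b,z-.1024]) for a,b in((-.0225,-.017),(.0225,-.017),(-.0225,.017)) for z in(0,.1)]
    print(tilt,((proj(P)-[110,50])*2.8).round(0).tolist())
E
```

```text
-0.1 [[207.0, 257.0], [178.0, 157.0], [252.0, 238.0], [226.0, 139.0], [191.0, 241.0], [162.0, 143.0]]
0 [[196.0, 258.0], [178.0, 155.0], [242.0, 244.0], [226.0, 141.0], [180.0, 243.0], [161.0, 140.0]]
0.1 [[185.0, 259.0], [177.0, 152.0], [232.0, 249.0], [226.0, 144.0], [169.0, 243.0], [161.0, 138.0]]
```

Request:
move_arm(
  series=[
    {"grip": 0.2, "xyz": [-2, -3, 20], "angular": [0.002, 0, 0.001]},
    {"grip": 0.2, "xyz": [-2, -3, 45], "angular": [0.002, 0, 0.001]},
    {"grip": 0.2, "xyz": [-2, -3, 75], "angular": [0.002, 0, 0.001]},
    {"grip": 0.2, "xyz": [-2, -3, 100], "angular": [0.002, 0, 0.001]},
    {"grip": 0.2, "xyz": [-2, -3, 120], "angular": [0.002, 0, 0.001]},
    {"grip": 0.2, "xyz": [-2, -3, 135], "angular": [0.002, 0, 0.001]},
    {"grip": 0.2, "xyz": [-2, -3, 145], "angular": [0.002, 0, 0.001]},
    {"grip": 0.2, "xyz": [-2, -3, 151], "angular": [0.002, 0, 0.001]},
    {"grip": 0.2, "xyz": [-2, -3, 154], "angular": [0.002, 0, 0.001]},
    {"grip": 0.2, "xyz": [-2, -3, 154], "angular": [0.002, 0, 0.001]},
  ],
)

```text
time_s: 7.3
tcp_pos: [0.5096, 0.3227, 0.1185]
ee_rot: [[0.994, 0.112, 0.003], [0.112, -0.994, 0.002], [0.003, -0.001, -1.0]]
wrist_force: [-0.9, 0.6, -4.3]
gripper_width: 0.39
gripper_force: 30.0
```

```bash
python3 - <<'E'
from go import *
s=r.sense();print(s["tcp_pos"],s["wrist_force"],s["moment"]);go([.509,.321,.1124],Rt(.111,0))
E
```

```text
[0.50958541 0.32265252 0.11853444] [-0.920831    0.62415233 -4.28107302] [-0.08016596  0.00567354  0.01177933]
xyz [-0.8, 1.6, 6.1] ang [-0.001, -0.003, 0.001]
```

Request:
move_arm(
  series=[
    {"grip": 0.2, "xyz": [-1, 1, 2], "angular": [0, -0.003, 0]},
    {"grip": 0.2, "xyz": [-1, 1, 3.5], "angular": [0, -0.003, 0]},
    {"grip": 0.2, "xyz": [-1, 1, 5], "angular": [0, -0.003, 0]},
    {"grip": 0.2, "xyz": [-1, 1, 5], "angular": [0, -0.003, 0]},
  ],
)

```text
time_s: 7.7
tcp_pos: [0.5084, 0.3217, 0.1132]
ee_rot: [[0.994, 0.112, -0.0], [0.112, -0.994, 0.001], [-0.0, -0.001, -1.0]]
wrist_force: [0.1, 0.3, -4.3]
gripper_width: 0.389
gripper_force: 30.0
```

Not yet touching; I'll lower in small steps.

Request:
move_arm(
  series=[
    {"grip": 0.2, "xyz": [0, 0, 1], "angular": [0, 0, 0]},
    {"grip": 0.2, "xyz": [0, 0, 2], "angular": [0, 0, 0]},
    {"grip": 0.2, "xyz": [0, 0, 2], "angular": [0, 0, 0]},
  ],
)

```text
time_s: 8.0
tcp_pos: [0.5086, 0.3218, 0.1127]
ee_rot: [[0.994, 0.112, 0.001], [0.112, -0.994, 0.001], [0.001, -0.001, -1.0]]
wrist_force: [-3.2, -1.2, 4.7]
gripper_width: 0.391
gripper_force: 30.0
```

Touchdown. Releasing and rising.

Request:
move_arm(
  series=[
    {"grip": 0.65, "xyz": [0, 0, 0], "angular": [0, 0, 0]},
    {"grip": 0.65, "xyz": [0, 0, 0], "angular": [0, 0, 0]},
    {"grip": 0.65, "xyz": [0, 0, 0], "angular": [0, 0, 0]},
    {"grip": 0.65, "xyz": [0, 0, 0], "angular": [0, 0, 0]},
    {"grip": 0.65, "xyz": [0, 0, -10], "angular": [0, 0, 0]},
    {"grip": 0.65, "xyz": [0, 0, -40], "angular": [0, 0, 0]},
    {"grip": 0.65, "xyz": [0, 0, -80], "angular": [0, 0, 0]},
    {"grip": 0.65, "xyz": [0, 0, -125], "angular": [0, 0, 0]},
    {"grip": 0.65, "xyz": [0, 0, -165], "angular": [0, 0, 0]},
    {"grip": 0.65, "xyz": [0, 0, -165], "angular": [0, 0, 0]},
  ],
)

```text
time_s: 9.0
tcp_pos: [0.5112, 0.3231, 0.2847]
ee_rot: [[0.994, 0.113, 0.012], [0.113, -0.994, 0.01], [0.013, -0.009, -1.0]]
wrist_force: [-0.6, 0.0, 0.2]
gripper_width: 0.65
gripper_force: 0.0
```

```bash
python3 - <<'E'
from go import *
s=r.sense();print(s["tcp_pos"],s["wrist_force"],s["gripper_width"])
x=[.50954,-.24055,.1105];a=along(x,.085,.071);b=along(x,.085,.241);print(a,b);go(b,Rt(.1105,t))
i=r.capture("side")["img"][:,:,::-1]
cv2.imwrite("pics/s2.png",cv2.convertScaleAbs(cv2.resize(i[70:260,130:290],None,fx=3,fy=3,interpolation=cv2.INTER_CUBIC),alpha=1.5))
E
```

```text
[0.51116712 0.32313453 0.28468529] [-0.60693014  0.01455647  0.17504745] 0.650247061372261
[ 0.53329579 -0.15239266  0.09768928] [ 0.6126192  -0.14359157  0.24779037]
xyz [47.8, 475.5, 33.2] ang [-0.008, -0.502, 0.005]
```

View pics/s2.png

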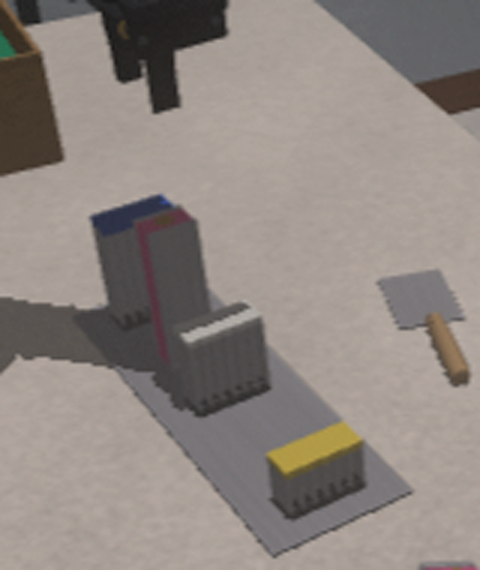

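The long mould stands in the gap between the tall and white-capped coolers, top at about (135-200, 208-235). Now the short mould.

Request:
move_arm(
  series=[
    {"grip": 0.7, "xyz": [5, 40, 0], "angular": [0, -0.05, 0]},
    {"grip": 0.7, "xyz": [9, 88, 3], "angular": [0, -0.1, 0]},
    {"grip": 0.7, "xyz": [14, 136, 8], "angular": [0, -0.15, 0]},
    {"grip": 0.7, "xyz": [19, 184, 12], "angular": [-0.008, -0.2, 0.005]},
    {"grip": 0.7, "xyz": [23, 232, 16], "angular": [-0.008, -0.25, 0.005]},
    {"grip": 0.7, "xyz": [28, 280, 20], "angular": [-0.008, -0.3, 0.005]},
    {"grip": 0.7, "xyz": [33, 328, 23], "angular": [-0.008, -0.35, 0.005]},
    {"grip": 0.7, "xyz": [38, 376, 26], "angular": [-0.008, -0.4, 0.005]},
    {"grip": 0.7, "xyz": [43, 424, 30], "angular": [-0.008, -0.45, 0.005]},
    {"grip": 0.7, "xyz": [48, 465, 33], "angular": [-0.008, -0.502, 0.005]},
  ],
)

```text
time_s: 10.05
tcp_pos: [0.6078, -0.1377, 0.2416]
ee_rot: [[0.87, 0.108, -0.481], [0.091, -0.994, -0.059], [-0.485, 0.007, -0.875]]
wrist_force: [0.6, 0.1, -0.4]
gripper_width: 0.698
gripper_force: 0.0
```

Request:
move_arm(
  series=[
    {"grip": 0.7, "xyz": [0, 0, 0], "angular": [0, 0, 0]},
    {"grip": 0.7, "xyz": [0, 0, 0], "angular": [0, 0, 0]},
  ],
)

```text
time_s: 10.25
tcp_pos: [0.6077, -0.1361, 0.2406]
ee_rot: [[0.87, 0.107, -0.481], [0.09, -0.994, -0.058], [-0.484, 0.007, -0.875]]
wrist_force: [-0.3, 0.2, 0.2]
gripper_width: 0.703
gripper_force: 0.0
```

```bash
python3 - <<'E'
from go import *
x=[.50954,-.24055,.1105];s=r.sense();print(s["tcp_pos"])
go(along(x,.085,.071),Rt(.1105,t))
c=r.capture("wrist");m=c["img"];cv2.imwrite("pics/w2.png",m[:,:,::-1])
h=cv2.cvtColor(m,cv2.COLOR_RGB2HSV);k=((h[:,:,0]>15)&(h[:,:,0]<35)&(h[:,:,1]>120)&(h[:,:,2]>100)).astype(np.uint8)
n,_,st,ce=cv2.connectedComponentsWithStats(k)
print([(st[i,4],ce[i].round(1).tolist()) for i in range(1,n) if st[i,4]>60])
T=np.eye(4);T[:3,:3]=s["ee_rot"];T[:3,3]=s["tcp_pos"];W=np.linalg.inv(T@c["hand_eye"])
print(cv2.projectPoints(along(x,.085,.09),cv2.Rodrigues(W[:3,:3])[0],W[:3,3],c["camera_matrix"],None)[0])
E
```

```text
[ 0.6077349  -0.13606431  0.24059358]
xyz [3.0, 7.3, 161.8] ang [0.005, 0.017, -0.006]
[(np.int32(2010), [20.1, 140.0]), (np.int32(288), [285.4, 203.1]), (np.int32(348), [515.5, 210.7]), (np.int32(124), [431.2, 319.0]), (np.int32(124), [123.7, 320.3])]
[[[285.2305705  203.12871142]]]
```

Request:
move_arm(
  series=[
    {"grip": 0.7, "xyz": [3, 7, 30], "angular": [0.005, 0.017, -0.006]},
    {"grip": 0.7, "xyz": [3, 7, 70], "angular": [0.005, 0.017, -0.006]},
    {"grip": 0.7, "xyz": [3, 7, 110], "angular": [0.005, 0.017, -0.006]},
    {"grip": 0.7, "xyz": [3, 7, 140], "angular": [0.005, 0.017, -0.006]},
    {"grip": 0.7, "xyz": [3, 7, 155], "angular": [0.005, 0.017, -0.006]},
    {"grip": 0.7, "xyz": [3, 7, 161], "angular": [0.005, 0.017, -0.006]},
    {"grip": 0.7, "xyz": [3, 7, 161], "angular": [0.005, 0.017, -0.006]},
    {"grip": 0.7, "xyz": [3, 7, 161], "angular": [0.005, 0.017, -0.006]},
  ],
)

```text
time_s: 11.1
tcp_pos: [0.5359, -0.1508, 0.1015]
ee_rot: [[0.88, 0.113, -0.461], [0.1, -0.994, -0.054], [-0.464, 0.001, -0.886]]
wrist_force: [0.2, 0.6, -0.0]
gripper_width: 0.696
gripper_force: 0.0
```

```bash
python3 - <<'E'
from go import *
x=[.50954,-.24055,.1105];s=r.sense();print(s["tcp_pos"],s["wrist_force"])
go(along(x,.085,.071),Rt(.1105,t))
E
```

```text
[ 0.53587199 -0.15078986  0.10150672] [ 0.19578778  0.6436635  -0.00179926]
xyz [-0.7, 1.3, 4.7] ang [0.002, -0.007, 0.002]
```

Request:
move_arm(
  series=[
    {"grip": 0.7, "xyz": [-1, 1, 3], "angular": [0.002, -0.007, 0]},
    {"grip": 0.2, "xyz": [-1, 1, 3], "angular": [0.002, -0.007, 0]},
    {"grip": 0.2, "xyz": [-1, 1, 3], "angular": [0.002, -0.007, 0]},
    {"grip": 0.2, "xyz": [-1, 1, 3], "angular": [0.002, -0.007, 0]},
    {"grip": 0.2, "xyz": [-1, 1, 3], "angular": [0.002, -0.007, 0]},
    {"grip": 0.2, "xyz": [-1, 1, 3], "angular": [0.002, -0.007, 0]},
    {"grip": 0.2, "xyz": [-1, 1, 3], "angular": [0.002, -0.007, 0]},
    {"grip": 0.2, "xyz": [-1, 1, 3], "angular": [0.002, -0.007, 0]},
  ],
)

```text
time_s: 11.9
tcp_pos: [0.5325, -0.1526, 0.098]
ee_rot: [[0.876, 0.111, -0.47], [0.098, -0.994, -0.051], [-0.472, -0.001, -0.881]]
wrist_force: [0.1, 0.9, 0.5]
gripper_width: 0.392
gripper_force: 30.0
```

```bash
python3 - <<'E'
from go import *
s=r.sense();print(s["tcp_pos"],s["wrist_force"],s["gripper_force"],s["gripper_width"],(s["tcp_pos"][2]-.035)/np.cos(t))
E
```

```text
[ 0.53253684 -0.15261061  0.09796623] [0.10741546 0.89843631 0.53571941] 29.998916953336447 0.391934207001824 0.07131367038909145
```

Request:
move_arm(
  series=[
    {"grip": 0.2, "xyz": [0, 0, -15], "angular": [0, 0, 0]},
    {"grip": 0.2, "xyz": [0, 0, -35], "angular": [0, 0, 0]},
    {"grip": 0.2, "xyz": [0, 0, -60], "angular": [0, 0, 0]},
    {"grip": 0.2, "xyz": [0, 0, -85], "angular": [0, 0, 0]},
    {"grip": 0.2, "xyz": [0, 0, -110], "angular": [0, 0, 0]},
    {"grip": 0.2, "xyz": [0, 0, -130], "angular": [0, 0, 0]},
    {"grip": 0.2, "xyz": [0, 0, -140], "angular": [0, 0, 0]},
    {"grip": 0.2, "xyz": [0, 0, -140], "angular": [0, 0, 0]},
  ],
)

```text
time_s: 12.7
tcp_pos: [0.5989, -0.1454, 0.2217]
ee_rot: [[0.877, 0.111, -0.468], [0.099, -0.994, -0.051], [-0.471, -0.001, -0.882]]
wrist_force: [-0.1, -0.6, -3.2]
gripper_width: 0.39
gripper_force: 30.0
```

```bash
python3 - <<'E'
from go import *
s=r.sense();print(s["tcp_pos"],s["wrist_force"]);go([.527,.162,.22],Rt(.111,0))
E
```

```text
[ 0.59893925 -0.14537921  0.22167173] [-0.09391843 -0.61165004 -3.15527058]
xyz [-32.0, -313.5, 19.4] ang [-0.001, 0.49, 0.001]
```

Request:
move_arm(
  series=[
    {"grip": 0.2, "xyz": [-2, -20, 1], "angular": [0, 0.04, 0]},
    {"grip": 0.2, "xyz": [-6, -55, 3], "angular": [0, 0.1, 0]},
    {"grip": 0.2, "xyz": [-10, -95, 6], "angular": [0, 0.16, 0]},
    {"grip": 0.2, "xyz": [-14, -135, 8], "angular": [0, 0.22, 0]},
    {"grip": 0.2, "xyz": [-18, -175, 11], "angular": [0, 0.28, 0]},
    {"grip": 0.2, "xyz": [-22, -215, 13], "angular": [0, 0.34, 0]},
    {"grip": 0.2, "xyz": [-26, -255, 16], "angular": [0, 0.4, 0]},
    {"grip": 0.2, "xyz": [-29, -285, 18], "angular": [0, 0.45, 0]},
    {"grip": 0.2, "xyz": [-31, -305, 19], "angular": [0, 0.49, 0]},
    {"grip": 0.2, "xyz": [-32, -313, 19], "angular": [0, 0.49, 0]},
  ],
)

```text
time_s: 13.7
tcp_pos: [0.5237, 0.1621, 0.2189]
ee_rot: [[0.994, 0.113, -0.006], [0.113, -0.994, -0.0], [-0.006, -0.0, -1.0]]
wrist_force: [0.8, -1.1, -2.1]
gripper_width: 0.385
gripper_force: 30.0
```

Request:
move_arm(
  series=[
    {"grip": 0.2, "xyz": [0, 0, 0], "angular": [0, 0, 0]},
    {"grip": 0.2, "xyz": [0, 0, 0], "angular": [0, 0, 0]},
  ],
)

```text
time_s: 13.9
tcp_pos: [0.5264, 0.1607, 0.2195]
ee_rot: [[0.994, 0.11, -0.004], [0.11, -0.994, 0.0], [-0.004, -0.0, -1.0]]
wrist_force: [-0.2, 0.7, -2.4]
gripper_width: 0.386
gripper_force: 30.0
```

```bash
python3 - <<'E'
from go import *
s=r.sense();print(s["tcp_pos"],s["wrist_force"]);go([.527,.162,.0793],Rt(.111,0))
E
```

```text
[0.52642521 0.16071873 0.21947454] [-0.21402191  0.70367752 -2.44657859]
xyz [1.3, -1.1, 140.2] ang [-0.0, 0.004, -0.0]
```

Request:
move_arm(
  series=[
    {"grip": 0.2, "xyz": [1, -1, 20], "angular": [0, 0.004, 0]},
    {"grip": 0.2, "xyz": [1, -1, 45], "angular": [0, 0.004, 0]},
    {"grip": 0.2, "xyz": [1, -1, 75], "angular": [0, 0.004, 0]},
    {"grip": 0.2, "xyz": [1, -1, 100], "angular": [0, 0.004, 0]},
    {"grip": 0.2, "xyz": [1, -1, 117], "angular": [0, 0.004, 0]},
    {"grip": 0.2, "xyz": [1, -1, 127], "angular": [0, 0.004, 0]},
    {"grip": 0.2, "xyz": [1, -1, 134], "angular": [0, 0.004, 0]},
    {"grip": 0.2, "xyz": [1, -1, 137], "angular": [0, 0.004, 0]},
    {"grip": 0.2, "xyz": [1, -1, 138], "angular": [0, 0.004, 0]},
    {"grip": 0.2, "xyz": [1, -1, 138], "angular": [0, 0.004, 0]},
  ],
)

```text
time_s: 14.9
tcp_pos: [0.5276, 0.1629, 0.0828]
ee_rot: [[0.994, 0.111, 0.003], [0.111, -0.994, 0.002], [0.003, -0.002, -1.0]]
wrist_force: [-0.4, -1.2, -2.7]
gripper_width: 0.388
gripper_force: 30.0
```

```bash
python3 - <<'E'
from go import *
s=r.sense();print(s["tcp_pos"],s["wrist_force"]);go([.527,.162,.0753],Rt(.111,0))
E
```

```text
[0.52761424 0.16288834 0.08283086] [-0.42571523 -1.237467   -2.70619402]
xyz [-0.7, 0.8, 7.5] ang [-0.002, -0.003, 0.0]
```

Request:
move_arm(
  series=[
    {"grip": 0.2, "xyz": [-1, 1, 2], "angular": [-0.002, -0.003, 0]},
    {"grip": 0.2, "xyz": [-1, 1, 4], "angular": [-0.002, -0.003, 0]},
    {"grip": 0.2, "xyz": [-1, 1, 6], "angular": [-0.002, -0.003, 0]},
    {"grip": 0.2, "xyz": [-1, 1, 6], "angular": [-0.002, -0.003, 0]},
  ],
)

```text
time_s: 15.3
tcp_pos: [0.5261, 0.1615, 0.0759]
ee_rot: [[0.994, 0.111, -0.002], [0.111, -0.994, -0.001], [-0.002, 0.001, -1.0]]
wrist_force: [-0.2, -0.2, -2.0]
gripper_width: 0.389
gripper_force: 30.0
```

Request:
move_arm(
  series=[
    {"grip": 0.2, "xyz": [0, 0, 1], "angular": [0, 0, 0]},
    {"grip": 0.2, "xyz": [0, 0, 2], "angular": [0, 0, 0]},
    {"grip": 0.2, "xyz": [0, 0, 2], "angular": [0, 0, 0]},
  ],
)

```text
time_s: 15.6
tcp_pos: [0.5264, 0.1617, 0.0752]
ee_rot: [[0.994, 0.111, -0.001], [0.111, -0.994, -0.001], [-0.001, 0.001, -1.0]]
wrist_force: [-1.9, 0.2, 3.9]
gripper_width: 0.389
gripper_force: 30.0
```

Touchdown. Releasing and rising.

Request:
move_arm(
  series=[
    {"grip": 0.65, "xyz": [0, 0, 0], "angular": [0, 0, 0]},
    {"grip": 0.65, "xyz": [0, 0, 0], "angular": [0, 0, 0]},
    {"grip": 0.65, "xyz": [0, 0, 0], "angular": [0, 0, 0]},
    {"grip": 0.65, "xyz": [0, 0, 0], "angular": [0, 0, 0]},
    {"grip": 0.65, "xyz": [0, 0, -10], "angular": [0, 0, 0]},
    {"grip": 0.65, "xyz": [0, 0, -40], "angular": [0, 0, 0]},
    {"grip": 0.65, "xyz": [0, 0, -80], "angular": [0, 0, 0]},
    {"grip": 0.65, "xyz": [0, 0, -125], "angular": [0, 0, 0]},
    {"grip": 0.65, "xyz": [0, 0, -170], "angular": [0, 0, 0]},
    {"grip": 0.65, "xyz": [-40, 0, -210], "angular": [0, 0, 0]},
  ],
)

```text
time_s: 16.6
tcp_pos: [0.494, 0.1586, 0.2829]
ee_rot: [[0.994, 0.11, 0.004], [0.11, -0.994, 0.001], [0.004, -0.0, -1.0]]
wrist_force: [-0.6, 0.7, 0.5]
gripper_width: 0.65
gripper_force: 0.0
```

```bash
python3 - <<'E'
from go import *
print(r.sense()["tcp_pos"])
i=r.capture("side")["img"][:,:,::-1]
cv2.imwrite("pics/s3.png",cv2.convertScaleAbs(cv2.resize(i[120:255,145:280],None,fx=4.4,fy=4.4,interpolation=cv2.INTER_CUBIC),alpha=1.5))
def bx(p,L):
    return ((proj(place([*p,.111],[[a,b,.004+L] for a,b in((-.0225,.017),(.0225,.017),(.0225,-.017),(-.0225,-.017))]))-[145,120])*4.4).round(0).tolist()
print(bx((.5091,.3211),.14),bx((.5269,.1621),.09))
E
```

```text
[0.49395392 0.15858188 0.28290027]
[[129.0, 102.0], [200.0, 79.0], [225.0, 103.0], [154.0, 127.0]] [[266.0, 303.0], [338.0, 275.0], [368.0, 305.0], [295.0, 333.0]]
```

View pics/s3.png

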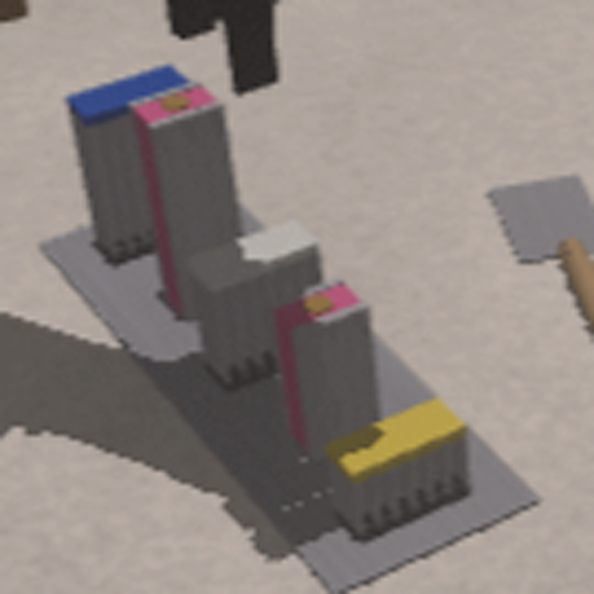

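Both moulds stand upright, square to the row, with their gates up. Their top corners, long (130,105)-(225,105) and short (276,308)-(370,303), match the predicted centres to within about 2 pixels in the original image. Handing in.

```bash
python3 -c "
from station import r
print(r.finish_job())"
```

```text
the job is handed in; nothing more can be done
None
```

I stood the long and short moulds upright, gate up, in their gaps on the plate, left the middle mould in its pocket, and handed the job in at about 17 s; no verdict came back.

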